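Start the vacuum drying of seed dishes

TASK

Start the vacuum drying of the seed samples: lay every small glass dish of seeds flat on the floor of the vacuum chamber, side by side, then lower the clear lid gently until it lies shut and turn the yellow vent lever fully shut. Only when both are shut, open the gate valve by one full turn of its screw, anticlockwise, for a slow pump-down: the red handwheel is loose and turns freely at first, so take up this slack and count the turn only from where the stem starts to rise (a full turn raises it 12 mm). Leave the two jars and the vial behind the dishes standing where they are.

Things in the scene. Friction and masses are not known exactly. Their poses are not given: they have to be found in the camera images.
- chamber_floor (a point): centre of the flat inner floor of the vacuum chamber, an open-topped aluminium box; 22 mm above the worktop. Axes: x to the hinge side (away from the robot), y left, z up. Inside 170 mm along x, 220 mm along y; walls 10 mm thick; rim with black seal 51 mm above this floor. Up to four dishes fit in a 2 x 2 pattern 84 mm apart along x and 100 mm along y
- lid (a joint): angle of the clear 12 mm thick lid, which has a bright aluminium front rail: 0 = lying shut on the seal, grows as it opens, starts standing open and leaning back a little (1.6 to 1.75). Stiff friction hinge: it stays wherever it is left; 4 N at its front edge moves it when upright, 2 N when nearly shut
- lid_hinge_line (a point): middle of the lid's hinge line, on the far (+x) rim of the chamber, 57 mm above the chamber floor; the line runs along the chamber's y axis. The lid's mid-plane passes through it. The lid is 250 mm wide along y
- lid_front_edge (a point): middle of the lid's free edge, 211 mm from the hinge line, in the lid's mid-plane; the front rail is 10 mm deep and 14 mm thick. Its x axis points from this edge to the hinge, its z axis out of the lid's outer (upper) face
- vent_lever (a joint): angle of the vent cock's yellow lever: 0 = open, pointing right, away from the chamber (the chamber's -y); 1.571 = shut, crosswise to its pipe, pointing to the robot (the chamber's -x). It turns clockwise seen from above to shut, has its stops at 0 and 1.571, and stays where left; 1.2 N at its end moves it
- vent_axis (a point): pivot of the vent lever, on the brass cock on the right (-y) outer wall of the chamber, at mid-height of the lever, 90 mm above the worktop; same axes as the chamber floor. The lever's arm is level, 12 mm wide, 10 mm tall and reaches 60 mm from this point
- vent_lever_tip (a point): end of the vent lever's arm, 60 mm from its pivot, mid-height of the arm
- wheel_axis (a point): fixed point on the vertical axis of the gate valve, at mid-height of its red handwheel, 135 mm above the worktop; axes as chamber_floor. Wheel 62 mm across, rim 12 mm thick, does not rise; grip it across from above: clear for 35 mm round it down to 20 mm below this point. Anticlockwise from above opens the valve
- wheel_mark (a point): white dot on the handwheel's rim, 26.5 mm from the axis; turns with the wheel. The wheel is loose on the valve's screw: at the start it turns anticlockwise almost freely (0.01 N m) for 1.25 to 1.6 rad and only then drives the screw, which resists with 0.2 N m and stays where left. On reversing, a slack of 1.6 rad has to be gone through again
- stem_top (a point): top of the valve's threaded stem with its yellow tip, on the axis, sticking up through the wheel's hub. 20 mm above point wheel_axis while the valve is shut; rises 12 mm for each full turn of the screw (not of the loose wheel)
- wide_jar_mid (a point): half-way up a jar with a white cap, 50 mm across and 77 mm tall, standing; a bystander
- vial_11_mid (a point): half-way up a slim white-capped vial, 30 mm across and 83 mm tall, standing; a bystander
- red_jar_12_mid (a point): half-way up a jar with a red cap, 44 mm across and 67 mm tall, standing; a bystander
- dish_0_mid (a point): centre, half-way up, of a small open glass dish, 56 mm across and 14 mm tall, with straw-yellow seeds on white filter paper (the seeds are stuck down); on the worktop at the left; 28 to 55 g. Grip it across from above. May be absent
- dish_1_mid (a point): centre, half-way up, of a small open glass dish, 56 mm across and 14 mm tall, with dark brown seeds on white filter paper (the seeds are stuck down); on the worktop at the left; 28 to 55 g. Grip it across from above. May be absent
- dish_2_mid (a point): centre, half-way up, of a small open glass dish, 56 mm across and 14 mm tall, with olive-green seeds on white filter paper (the seeds are stuck down); on the worktop at the left; 28 to 55 g. Grip it across from above. May be absent
- dish_3_mid (a point): centre, half-way up, of a small open glass dish, 56 mm across and 14 mm tall, with reddish brown seeds on white filter paper (the seeds are stuck down); on the worktop at the left; 28 to 55 g. Grip it across from above. May be absent
Not all that is in view belongs to the job. What is shaped like the part that bears dish_3_mid but orange, purple or turquoise is not meant.

How it is judged (in metres and radians):
On the way, in this order (a step that is already met when the one before it is completed fails the run):
1. every dish of seeds present lies flat on the chamber floor (x of dish_0_mid in the frame of chamber_floor between -0.065 and 0.065 m and y of dish_0_mid in the frame of chamber_floor between -0.095 and 0.095 m and z of dish_0_mid in the frame of chamber_floor between 0.003 and 0.011 m and angle between each of dish_0_mid, dish_1_mid, dish_2_mid, dish_3_mid's own z axis and vertical below 0.12 rad and x of dish_1_mid in the frame of chamber_floor between -0.065 and 0.065 m and y of dish_1_mid in the frame of chamber_floor between -0.095 and 0.095 m and z of dish_1_mid in the frame of chamber_floor between 0.003 and 0.011 m and x of dish_2_mid in the frame of chamber_floor between -0.065 and 0.065 m and y of dish_2_mid in the frame of chamber_floor between -0.095 and 0.095 m and z of dish_2_mid in the frame of chamber_floor between 0.003 and 0.011 m and x of dish_3_mid in the frame of chamber_floor between -0.065 and 0.065 m and y of dish_3_mid in the frame of chamber_floor between -0.095 and 0.095 m and z of dish_3_mid in the frame of chamber_floor between 0.003 and 0.011 m), for 0.2 s.
2. lid down on the seal and vent lever shut, with the dishes inside (all of step 1 and value of joint lid below 0.03 rad and value of joint vent_lever above 1.35 rad), for 0.2 s.
3. slack taken up: the stem has begun to rise, with lid and vent shut (value of joint lid below 0.03 rad and value of joint vent_lever above 1.35 rad and z of stem_top in the frame of wheel_axis above 0.022 m), for 0.1 s.
4. gate valve opened by one turn of its screw: stem up 12 mm, within 2 mm (value of joint lid below 0.03 rad and value of joint vent_lever above 1.35 rad and z of stem_top in the frame of wheel_axis between 0.03 and 0.034 m), for 0.2 s.
At the end, for the whole second after the job is handed in: every dish of seeds lies flat (within 0.12 rad) on the chamber floor, the lid lies shut (within 0.03 rad), the vent lever is shut (1.35 rad or more) and the valve stem stands 12 mm, within 2 mm, above its shut position (one turn of the screw within 60 degrees) (all of step 1 and all of step 4); the robot touches nothing.
It fails at once if the gate valve is opened (stem up more than 2 mm) while lid or vent is not shut (z of stem_top in the frame of wheel_axis above 0.022 m and (value of joint lid above 0.06 rad or value of joint vent_lever below 1.25 rad)).
It fails at once if the lid is slammed (faster than 2 rad/s in its last 0.25 rad) (value of joint lid below 0.25 rad and velocity of joint lid below -2 rad/s).
It fails at once if the white-capped jar is moved more than 40 mm or tipped over (distance of wide_jar_mid from where it was at the start of the episode above 0.04 m or angle between wide_jar_mid's own z axis and vertical above 0.5 rad).
It fails at once if the vial is moved more than 40 mm or tipped over (distance of vial_11_mid from where it was at the start of the episode above 0.04 m or angle between vial_11_mid's own z axis and vertical above 0.5 rad).
It fails at once if the red-capped jar is moved more than 40 mm or tipped over (distance of red_jar_12_mid from where it was at the start of the episode above 0.04 m or angle between red_jar_12_mid's own z axis and vertical above 0.5 rad).
Of dish_0, dish_1, dish_2, dish_3 only 2 to 4 are there at a start; the rules pass over those that are not, and their reading is None.
At some moment in a run one of dish_0, dish_1, dish_2, dish_3 may be knocked a few centimetres aside while the robot is not near it.
It also fails if it takes over 210 s, if anything falls off the work surface, if the arm or the gripper's body presses on something with over 40 N, if the wrist force passes 120 N, or if a joint passes its speed limit or range.

ROBOT

A 7-joint arm with a two-finger parallel gripper is mounted at the origin on a cart in front of the work surface, level with it; the furniture and walls round the work are solid. World frame = base frame: x ahead of the robot, y to its left, z up, the work surface at z = 0. Lengths are in mm, angles in rad, forces in N, time in s.
With the tool pointing down it reaches from about 425 to 950 mm from the base axis. Payload 4.7 kg.
Tool frame: the origin (TCP) lies at the very end of the fingers, on their centre line; the grasp point (between the pads) lies 19 mm behind it; z points along the fingers, y is the line along which they close (so a half turn about z gives the same grasp; the last joint's range is limited). The gripper opens to 87 mm and grips with 3 to 60 N. Pads are 19 mm wide; open, the fingers measure 117 mm over their backs; the gripper's body (75 mm by 190 mm) begins 51 mm behind the grasp point.
Start: joints at [1.234, 0.469, -0.049, 1.532, 0.024, 1.141, -0.082], TCP at [204.547, -643.281, 222.573] pointing down, gripper open.
Joint ranges: [-2.59, 2.59], [-0.33, 1.99], [-1.39, 1.29], [0.1, 2.45], [-1.04, 4.18], [0.21, 1.99], [-2.66, 2.66]. Speed limits (rad/s): [2.57, 2.57, 3.14, 3.14, 3.14, 3.14, 3.14].

INTERFACE

Orientations are given as a unit quaternion [w, x, y, z].
In Python, from cell import bot gives the robot as it stands.
- The arm moves only by the tool drive_tool, never from a script. Its argument "plan" is a list of rows, each a list of 6 numbers: the shift along the world's x, y, z in m, then the turn, a rotation vector about the world's x, y, z in units of 5 degrees (1.0 is 5 degrees). A call has 1 to 12 rows; each row shifts and turns the commanded pose from where the row before left it; what a row does not reach is not made up. A row lasts 1/10 s, in which the tool goes at most 50 mm and 8.59 degrees, less where a joint would pass 70% of its speed; a pose out of reach is approached as far as the arm can. A call is refused whole if a number of a shift passes 0.05 or a number of a turn 1, either way. A call with a gripper value outside its range is refused whole. "hand" is the finger opening in m, from 0 to 0.087, set as the call begins (left out, the last holds). The fingers move at their own pace and stop on an object; "grip_force" is the grip in N (left out, the last holds). Time passes only in rows, so rows that do not move let the fingers close. It gives the time, the measured TCP pose, the force, the opening and the grip force at its end, in the units of the state.
- bot.state(): the state, without advancing time (a new reading comes with each control period).
- bot.read_camera(name): name is "scene" or "top" or "wrist"; returns the picture (420x560x3 uint8, blue, green, red); there is no depth.
- bot.get_calibration(name): a dict with "camera_matrix" (3x3 intrinsics, pixels), "origin" and "rotation" of the camera in the world; the wrist camera has in their place "mount" (4x4, takes a point from camera to tool coordinates, whose origin is the TCP and whose axes are the flange's). Camera axes: x right, y up, looking along -z (the intrinsics and any distortion apply to the point x, -y, -z); pixel columns grow to the right and rows downward; lengths in mm; the calibration is good to about 2 mm. A picture is of the moment at which its call begins: read the wrist's pose just before it. get_calibration takes no time and is no camera call.
- bot.finish_job(): hands the job in; it is judged then, once.
Trained networks look in the newest picture that a camera, given by its name, has taken for a name from the list of things; names that differ only in an ending like _2 or _b are one class to them, and where a whole thing is asked for, a point or a joint stands for the part that bears it (a point fixed in the world has none). Each returns a list of dicts, best first, with "score" (0 to 1); they miss things now and then, are a little off and sometimes report something else, mostly with a low value. They report only what shows in the picture. A call takes as long as a camera call. They do not tell look-alikes from the thing itself.
- bot.spot_in(camera, thing): "extent" ([left, top, width, height] in pixels, round what is visible of it).
- bot.masks_of(camera, thing): "pixels" (420x560 bool, what is visible of it) and "extent" ([left, top, width, height] in pixels, round what is visible of it).
The state is a dict: "clock": time; "qpos": joint angles; "joint_vel": joint speeds; "joint_efforts": joint torques, N m; "tcp_pos": TCP position; "eef_rot": TCP orientation; "ft_force": force on the tool from outside, world axes, zero at the start; "moment": the same for the moment, N m; "gripper_width": opening from 0.0 (shut) to 1.0 (fully open); "grip_force": force on a finger pad.
Only numpy, scipy, OpenCV 4.12 (cv2) and the standard library are available. Lean on these libraries where they do the work, as an engineer would, in place of code of your own. Each camera call takes 0.05 s, during which the arm holds its last target. There are 200 camera calls.

## Working session

There is one attempt and no reset: what is moved stays moved. The work goes in short steps, Python scripts to look and compute and a tool call to move; the robot and the scene stay as the last step left them, time stands still between calls to the robot, and variables do not carry over. Pictures are saved under pics/ and viewed, at most 14 in all, crops included, and the job is handed in when it is done.

Besides the shell and the picture viewer there is one more tool, called after "Call:" as name(argument=value, ...), one argument or row to a line, values as JSON. drive_tool: Moves the arm, as the interface text tells. Its arguments: {"type":"object","properties":{"plan":{"type":"array","items":{"type":"array","items":{"type":"number"}}},"hand":{"type":"number"},"grip_force":{"type":"number"}},"required":["plan"]}

```bash
mkdir -p pics; cat > h.py <<'E'
import numpy as np, cv2
from cell import bot
def calib(n):
    c=bot.get_calibration(n); return c
def pose(n):
    c=calib(n); K=np.array(c["camera_matrix"])
    if "origin" in c: return K,np.array(c["rotation"]),np.array(c["origin"])
    s=bot.state(); w,x,y,z=s["eef_rot"]
    from scipy.spatial.transform import Rotation as R
    T=np.eye(4);T[:3,:3]=R.from_quat([x,y,z,w]).as_matrix();T[:3,3]=s["tcp_pos"]
    M=T@np.array(c["mount"]); return K,M[:3,:3],M[:3,3]
def ray(n,uv,z,P=None):
    K,Rm,o=P or pose(n); c=np.linalg.inv(K)@[uv[0],uv[1],1]
    d=Rm@np.array([c[0],-c[1],-c[2]]); return o+d*(z-o[2])/d[2]
def proj(n,p,P=None):
    K,Rm,o=P or pose(n); q=Rm.T@(np.array(p)-o); q=K@[q[0],-q[1],-q[2]]; return q[:2]/q[2]
def shot(n,f=None):
    P=pose(n); im=bot.read_camera(n)
    if f: cv2.imwrite("pics/"+f+".png",im)
    return im,P
E
python3 - <<'E'
from h import *
for n in ["scene","top"]:
    im,P=shot(n,n+"0"); c=calib(n); print(n,P[2].round(), {k:v for k,v in c.items() if k not in("origin","rotation")})
    for t in ["dish_0_mid","dish_1_mid","dish_2_mid","dish_3_mid","lid","lid_front_edge","vent_lever","vent_lever_tip","wheel_mark","stem_top","wide_jar_mid","vial_11_mid","red_jar_12_mid"]:
        r=bot.spot_in(n,t); print(t,[(round(d["score"],2),np.round(d["extent"]).astype(int).tolist()) for d in r[:3]])
print(bot.state()); print(calib("wrist"))
E
```

```text
scene [-67. 748. 580.] {'camera_matrix': array([[383.9540183 ,   0.        , 271.77268923],
       [  0.        , 383.9540183 , 204.16183644],
       [  0.        ,   0.        ,   1.        ]])}
dish_0_mid [(0.95, [165, 290, 25, 18])]
dish_1_mid [(0.9, [183, 310, 28, 25]), (0.23, [221, 122, 161, 167])]
dish_2_mid []
dish_3_mid [(0.76, [228, 276, 23, 27]), (0.69, [256, 297, 25, 21]), (0.65, [187, 223, 15, 12])]
lid []
lid_front_edge [(0.65, [278, 125, 47, 81]), (0.55, [160, 231, 19, 35])]
vent_lever [(0.49, [356, 180, 8, 10])]
vent_lever_tip [(0.59, [357, 181, 7, 8]), (0.36, [275, 210, 24, 9])]
wheel_mark [(0.51, [277, 210, 20, 7])]
stem_top [(0.47, [286, 222, 3, 9])]
wide_jar_mid [(0.6, [158, 231, 19, 32])]
vial_11_mid [(0.8, [172, 217, 14, 27])]
red_jar_12_mid [(0.8, [119, 256, 22, 31]), (0.19, [193, 269, 25, 18])]
top [ 241.  148. 1410.] {'camera_matrix': array([[477.0939917 ,   0.        , 270.14475219],
       [  0.        , 477.0939917 , 209.09405236],
       [  0.        ,   0.        ,   1.        ]])}
dish_0_mid [(0.79, [154, 268, 17, 22]), (0.2, [120, 230, 22, 19])]
dish_1_
[... 1115 characters left out ...]
]), 'ft_force': array([ 0.26289952,  0.03272306, -0.3267746 ]), 'moment': array([-0.04253066,  0.00528683,  0.04397895]), 'grip_force': 0.0, 'gripper_width': 0.999475488476846}
{'camera_matrix': array([[304.64312428,   0.        , 278.41011856],
       [  0.        , 304.64312428, 210.47070235],
       [  0.        ,   0.        ,   1.        ]]), 'mount': array([[ 7.05189316e-04,  9.65208915e-01,  2.61478971e-01,
         7.10254341e+01],
       [ 9.99999751e-01, -6.89645449e-04, -1.51206058e-04,
         9.91585564e-01],
       [ 3.43823474e-05,  2.61479012e-01, -9.65209161e-01,
        -1.61284385e+02],
       [ 0.00000000e+00,  0.00000000e+00,  0.00000000e+00,
         1.00000000e+00]])}
```

View pics/scene0.png

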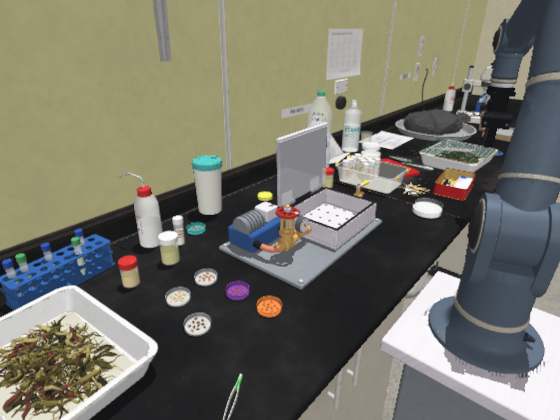

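View pics/top0.png

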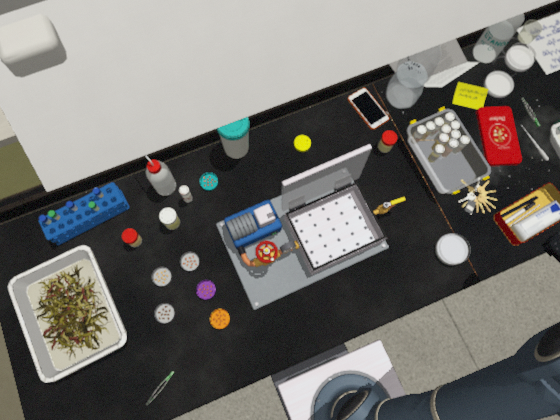

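The scene picture shows the chamber at (335,215), the valve with its red wheel at (288,212), and three dishes with white paper at (206,277), (178,296) and (198,323). Look-alikes are purple at (238,290), orange at (269,306) and turquoise at (195,228). In the top picture the dishes are at (190,261), (162,277) and (164,313). The bystanders are the jars at (169,218) and (131,237) and the vial at (186,193). Next I'll take one close crop of dishes and chamber.

```bash
python3 - <<'E'
from h import *
im=cv2.imread("pics/top0.png")
a=cv2.resize(im[140:340,140:240],None,fx=3,fy=3,interpolation=cv2.INTER_CUBIC)
b=cv2.resize(im[140:315,215:415],None,fx=2.5,fy=2.5,interpolation=cv2.INTER_CUBIC)
o=np.zeros((600,800,3),np.uint8);o[:600,:300]=a;o[:437,300:800]=b
cv2.imwrite("pics/crop1.png",o)
for uv in [(190,261),(162,277),(164,313),(205,290),(219,319)]: print(uv,ray("top",uv,8).round())
for uv in [(169,218),(131,237),(186,193)]: print(uv,ray("top",uv,70).round())
P=pose("top"); print(P[1].round(3))
E
```

```text
Traceback (most recent call last):
ValueError: could not broadcast input array from shape (438,500,3) into shape (437,500,3)
```

```bash
python3 - <<'E'
from h import *
im=cv2.imread("pics/top0.png")
a=cv2.resize(im[140:340,140:240],(300,600),interpolation=cv2.INTER_CUBIC)
b=cv2.resize(im[140:316,215:415],(500,440),interpolation=cv2.INTER_CUBIC)
o=np.zeros((600,800,3),np.uint8);o[:600,:300]=a;o[:440,300:800]=b
cv2.imwrite("pics/crop1.png",o)
for uv in [(190,261),(162,277),(164,313),(205,290),(219,319)]: print(uv,ray("top",uv,8).round())
for uv in [(169,218),(131,237),(186,193)]: print(uv,ray("top",uv,70).round())
P=pose("top"); print(P[1].round(3))
E
```

```text
Traceback (most recent call last):
  File "h.py", line 14, in ray
    d=Rm@np.array([c[0],-c[1],-c[2]]); return o+d*(z-o[2])/d[2]
      ~~^~~~~~~~~~~~~~~~~~~~~~~~~~~~~
ValueError: matmul: Input operand 1 has a mismatch in its core dimension 0, with gufunc signature (n?,k),(k,m?)->(n?,m?) (size 3 is different from 4)
```

View pics/crop1.png

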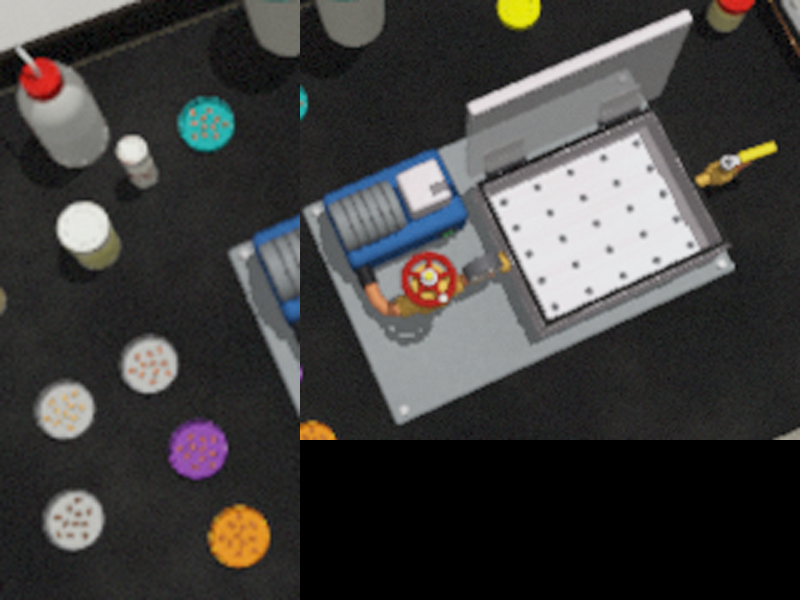

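The crop shows red-brown seeds at full-frame (190,261), yellow at (162,277) and dark brown at (164,313). These are the three real dishes. Purple, orange and turquoise are the look-alikes. The calibration's rotation is a quaternion, so I'll fix that helper.

```bash
sed -i 's/return K,np.array(c\["rotation"\]),np.array(c\["origin"\])/r=c["rotation"]; from scipy.spatial.transform import Rotation as R; return K,R.from_quat([r[1],r[2],r[3],r[0]]).as_matrix(),np.array(c["origin"])/' h.py
python3 - <<'E'
from h import *
from scipy.optimize import least_squares
P=pose("top"); print(P[1].round(3))
for uv in [(190,261),(162,277),(164,313),(205,290),(219,319)]: print(uv,ray("top",uv,8,P).round())
for uv in [(169,218),(131,237),(186,193)]: print(uv,ray("top",uv,70,P).round())
f=lambda u,v:(215+(u-300)/2.5,140+v/2.5)
for n,p,z in [("TL",(487,205),22),("TR",(637,134),22),("BR",(700,250),22),("BL",(550,320),22),("rTL",(478,185),73),("rTR",(652,113),73),("rBR",(733,243),73),("rBL",(545,330),73),("wheel",(430,280),141),("stem",(429,277),155),("mark",(444,299),141),("ventpiv",(730,162),95),("venttip",(776,147),95)]:
    print(n,ray("top",f(*p),z,P).round())
# scene
S=pose("scene")
for n,uv,z in [("d3",(206,277),8),("d0",(178,296),8),("d1",(198,323),8),("wheel",(288,212),135)]: print(n,ray("scene",uv,z,S).round())
E
```

```text
[[-0.389  0.883 -0.263]
 [-0.921 -0.372  0.113]
 [ 0.002  0.286  0.958]]
(190, 261) [570. 264.   8.]
(162, 277) [557. 356.   8.]
(164, 313) [457. 385.   8.]
(205, 290) [473. 253.   8.]
(219, 319) [380. 245.   8.]
(169, 218) [698. 271.  70.]
(131, 237) [687. 391.  70.]
(186, 193) [751. 200.  70.]
TL [562. -55.  22.]
TR [ 573. -261.   22.]
BR [ 412. -267.   22.]
BL [405. -68.  22.]
rTL [576. -48.  73.]
rTR [ 577. -274.   73.]
rBR [ 398. -291.   73.]
rBL [391. -50.  73.]
wheel [481.  53. 141.]
stem [482.  53. 155.]
mark [456.  47. 141.]
ventpiv [ 483. -324.   95.]
venttip [ 478. -381.   95.]
d3 [568. 264.   8.]
d0 [560. 355.   8.]
d1 [457. 380.   8.]
wheel [485.  49. 135.]
```

Positions agree between cameras to about 5 mm: dish_3 (569,264), dish_0 (558,356), dish_1 (457,383), chamber centre about (484,-166) with yaw near 0, wheel (482,52), vent pivot (483,-324). I'll move to above the vent first.

Call:
drive_tool(
  plan=[
    [0.022,0.022,0,0,0,1],
    [0.022,0.022,0,0,0,1],
    [0.022,0.022,0,0,0,1],
    [0.022,0.022,0,0,0,1],
    [0.022,0.022,0,0,0,1],
    [0.022,0.022,0,0,0,1],
    [0.022,0.022,0,0,0,1],
    [0.022,0.022,0,0,0,1],
    [0.022,0.022,0,0,0,1],
    [0.022,0.022,0,0,0,1],
    [0.022,0.022,0,0,0,1],
    [0.022,0.022,0,0,0,1],
  ],
  hand=0.0,
)

```text
clock: 2.6
tcp_pos: [470.2, -377.2, 222.6]
eef_rot: [0.0, 0.777, 0.63, 0.0]
ft_force: [-0.7, 0.2, 0.7]
gripper_width: 0.03
grip_force: 0.0
```

Call:
drive_tool(
  plan=[
    [0.02,0.02,0,0,0,1],
    [0,0.01,0,0,0,1],
    [0,0,0,0,0,0.5],
    [0,0,0,0,0,0],
  ],
)

```text
clock: 3.0
tcp_pos: [489.5, -347.8, 222.5]
eef_rot: [-0.0, 0.705, 0.709, 0.0]
ft_force: [-0.2, 0.4, -0.0]
gripper_width: 0.001
grip_force: 0.0
```

```bash
python3 - <<'E'
from h import *
im,P=shot("wrist","w1"); s=bot.state(); print(s["tcp_pos"],s["qpos"].round(2),P[1].round(3))
for t in ["vent_lever","vent_lever_tip"]:
    for d in bot.spot_in("wrist",t)[:2]: print(t,d)
E
```

```text
[ 489.11445021 -348.47095955  222.5036027 ] [ 0.88  0.38 -0.44  1.7   0.18  1.1   0.39] [[ 1.    -0.007 -0.001]
 [ 0.007  0.965  0.261]
 [-0.001 -0.261  0.965]]
vent_lever {'extent': [267.3, 170.5, 15.9, 68.2], 'score': 0.94}
vent_lever_tip {'extent': [266.4, 172.3, 15.8, 65.6], 'score': 0.75}
```

View pics/w1.png

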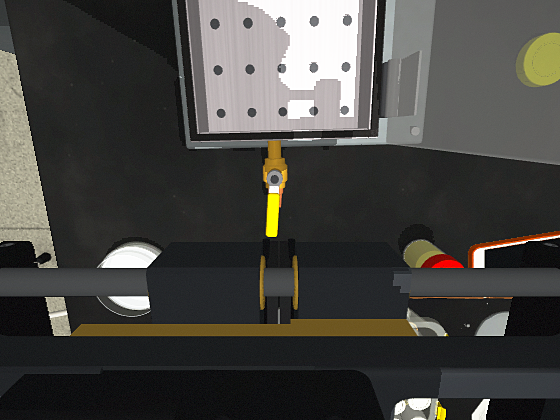

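The wrist view (image up = +y, right = +x) shows the lever pivot at (274,178), its tip at (272,236), and the near chamber corners at about (188,140) and (378,134).

```bash
python3 - <<'E'
from h import *
P=pose("wrist")
for n,uv,z in [("piv",(274.5,178),97),("tip",(272,236),95),("lever mid",(273,215),95),("BRcorner",(187,140),73),("TRcorner",(378,134),73),("rim L up",(181,0),73),("rim R up",(386,0),73),("floor L",(203,131),22),("floorR",(362,128),22)]: print(n,ray("wrist",uv,z,P).round())
E
```

```text
piv [ 485. -325.   97.]
tip [ 482. -384.   95.]
lever mid [ 483. -362.   95.]
BRcorner [ 398. -291.   73.]
TRcorner [ 587. -284.   73.]
rim L up [ 401. -169.   73.]
rim R up [ 584. -169.   73.]
floor L [ 402. -283.   22.]
floorR [ 584. -279.   22.]
```

Call:
drive_tool(
  plan=[
    [0.026,-0.022,0,0,0,0],
    [0,0,-0.04,0,0,0],
    [0,0,-0.04,0,0,0],
    [0,0,-0.04,0,0,0],
    [0,0,-0.02,0,0,0],
    [-0.009,0,0,0,0,0],
    [-0.014,-0.002,0,0,0,0],
    [-0.013,-0.002,0,0,0,0],
    [-0.01,0,0,0,0,0],
    [-0.01,0.004,0,0,0,0],
    [-0.01,0.009,0,0,0,0],
    [0,0,0,0,0,0],
  ],
)

```text
clock: 4.35
tcp_pos: [446.5, -361.7, 83.2]
eef_rot: [-0.0, 0.706, 0.708, -0.001]
ft_force: [0.0, -0.2, -0.3]
gripper_width: 0.005
grip_force: 0.0
```

Call:
drive_tool(
  plan=[
    [-0.005,0.008,0,0,0,0],
    [-0.004,0.008,0,0,0,0],
    [0,0.006,0,0,0,0],
    [0,0.003,0,0,0,0],
    [0,0,0,0,0,0],
  ],
)

```text
clock: 4.85
tcp_pos: [438.6, -341.4, 82.9]
eef_rot: [0.002, 0.707, 0.708, -0.002]
ft_force: [-1.2, -9.6, -1.4]
gripper_width: 0.005
grip_force: 4.7
```

```bash
python3 - <<'E'
from h import *
im,P=shot("wrist","w2"); s=bot.state(); print(s["tcp_pos"],s["ft_force"],s["moment"])
E
```

```text
[ 438.60675595 -341.3921483    82.86494801] [-2.31825996 -9.3062624  -1.00090225] [-2.13795679  0.08182372  0.0881729 ]
```

View pics/w2.png

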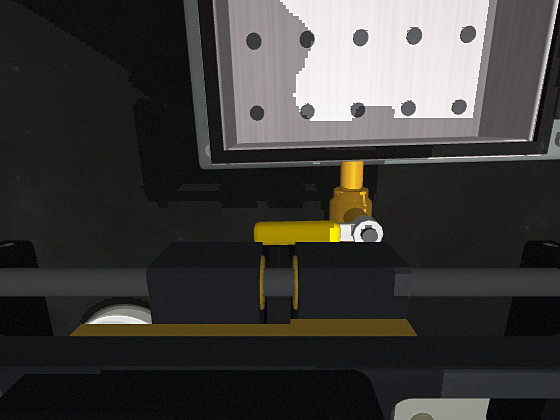

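The lever is crosswise, pointing to -x, against its stop. I'll back off and go over to the dishes.

Call:
drive_tool(
  plan=[
    [0,-0.02,0,0,0,0],
    [0,0,0.05,0,0,0],
    [0,0,0.05,0,0,0],
    [0.02,0,0.05,0,0,0],
    [0.02,0.05,0,0,0,0],
    [0,0.05,0,0,0,0],
    [0,0.05,0,0,0,0],
    [0,0.05,0,0,0,0],
    [0,0.05,0,0,0,0],
    [0,0.05,0,0,0,0],
    [0,0.05,0,0,0,0],
    [0,0.05,0,0,0,0],
  ],
  hand=0.08,
)

```text
clock: 6.1
tcp_pos: [475.5, 41.6, 228.9]
eef_rot: [-0.0, 0.706, 0.708, -0.0]
ft_force: [0.4, 0.7, 0.9]
gripper_width: 0.909
grip_force: 0.0
```

Call:
drive_tool(
  plan=[
    [0,0.05,0,0,0,0],
    [0,0.05,0,0,0,0],
    [0,0.05,0,0,0,0],
    [0,0.05,0,0,0,0],
    [0,0.05,0,0,0,0],
    [0,0.03,0,0,0,0],
    [0,0,0,0,0,0],
    [0,0,0,0,0,0],
  ],
)

```text
clock: 6.9
tcp_pos: [475.6, 319.6, 228.3]
eef_rot: [-0.0, 0.705, 0.709, -0.001]
ft_force: [-0.2, -0.5, -0.1]
gripper_width: 0.924
grip_force: 0.0
```

```bash
cat > d.py <<'E'
from h import *
import sys
s=bot.state(); print(s["clock"],s["tcp_pos"].round(1),s["qpos"].round(2))
im,P=shot("wrist",sys.argv[1])
hsv=cv2.cvtColor(im,cv2.COLOR_BGR2HSV)
for t in ["dish_0_mid","dish_1_mid","dish_3_mid"]:
    for d in bot.spot_in("wrist",t)[:4]:
        l,tp,w,h=d["extent"]; c=(l+w/2,tp+h/2); col=np.median(hsv[int(c[1])-6:int(c[1])+6,int(c[0])-6:int(c[0])+6].reshape(-1,3),0)
        print(t,round(d["score"],2),np.round(d["extent"]).tolist(),col,ray("wrist",c,7,P).round(1))
E
python3 d.py w3
```

```text
6.9 [475.6 319.6 228.3] [-0.08  0.4  -0.76  1.74  0.3   1.13 -0.93]
dish_0_mid 0.73 [328.0, 207.0, 46.0, 41.0] [  0.   0. 255.] [571.1 262.8   7. ]
dish_0_mid 0.65 [324.0, 136.0, 45.0, 45.0] [  0.   0. 255.] [560.3 352.8   7. ]
dish_1_mid 0.67 [435.0, 204.0, 78.0, 39.0] [ 30.  16. 191.] [731.8 269.5   7. ]
dish_1_mid 0.57 [243.0, 113.0, 44.0, 46.0] [  0.   0. 255.] [458.6 380.4   7. ]
dish_3_mid 0.97 [257.0, 218.0, 42.0, 42.0] [148. 101. 255.] [475.5 246.4   7. ]
dish_3_mid 0.97 [186.0, 225.0, 45.0, 40.0] [ 28.  255.  252.5] [381.4 238.    7. ]
dish_3_mid 0.73 [327.0, 211.0, 46.0, 40.0] [  0.   0. 255.] [570.3 258.4   7. ]
```

View pics/w3.png

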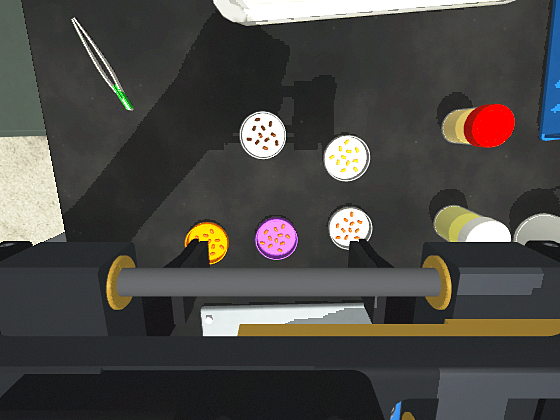

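Dark brown dish at (263,134), yellow at (347,157), reddish at (350,228), and the jars are clear to the right. I'll pick dish_1 first.

Call:
drive_tool(
  plan=[
    [-0.009,0.031,0,0,0,0],
    [-0.009,0.031,0,0,0,0],
    [0,0,-0.05,0,0,0],
    [0,0,-0.05,0,0,0],
    [0,0,-0.05,0,0,0],
    [0,0,-0.04,0,0,0],
    [0,0,-0.02,0,0,0],
    [0,0,-0.012,0,0,0],
    [0,0,0,0,0,0],
  ],
)

```text
clock: 8.0
tcp_pos: [458.6, 379.7, 5.9]
eef_rot: [0.0, 0.707, 0.707, -0.001]
ft_force: [0.2, -0.2, -0.3]
gripper_width: 0.916
grip_force: 0.0
```

Call:
drive_tool(
  plan=[
    [0,0,0,0,0,0],
    [0,0,0,0,0,0],
    [0,0,0,0,0,0],
    [0,0,0,0,0,0],
    [0,0,0,0,0,0],
    [0,0,0,0,0,0],
    [0,0,0,0,0,0],
  ],
  hand=0.05,
  grip_force=10,
)

```text
clock: 8.7
tcp_pos: [459.0, 381.5, 7.7]
eef_rot: [0.0, 0.706, 0.708, 0.0]
ft_force: [-0.3, -1.0, 6.5]
gripper_width: 0.623
grip_force: 10.1
```

Call:
drive_tool(
  plan=[
    [0,0,0.05,0,0,0],
    [0,0,0.05,0,0,0],
    [0,0,0.05,0,0,0],
    [0,0,0.05,0,0,0],
  ],
)

```text
clock: 9.1
tcp_pos: [458.4, 380.8, 208.6]
eef_rot: [-0.0, 0.706, 0.708, -0.0]
ft_force: [0.4, 1.1, 0.4]
gripper_width: 0.62
grip_force: 9.9
```

Call:
drive_tool(
  plan=[
    [0.002,-0.048,0,0,0,0],
    [0.002,-0.048,0,0,0,0],
    [0.002,-0.048,0,0,0,0],
    [0.002,-0.048,0,0,0,0],
    [0.002,-0.048,0,0,0,0],
    [0.002,-0.048,0,0,0,0],
    [0.002,-0.048,0,0,0,0],
    [0,-0.048,0,0,0,0],
    [0,-0.048,0,0,0,0],
    [0,-0.048,0,0,0,0],
    [0,-0.048,0,0,0,0],
    [0,-0.048,0,0,0,0],
  ],
)

```text
clock: 10.3
tcp_pos: [472.2, -196.8, 207.0]
eef_rot: [0.0, 0.706, 0.708, -0.0]
ft_force: [1.2, 0.8, -0.6]
gripper_width: 0.621
grip_force: 9.9
```

Call:
drive_tool(
  plan=[
    [0,-0.041,0,0,0,0],
    [0,0,-0.05,0,0,0],
    [0,0,-0.05,0,0,0],
    [0,0,-0.05,0,0,0],
    [0,0,-0.02,0,0,0],
    [0,0,0,0,0,0],
  ],
)

```text
clock: 10.9
tcp_pos: [470.0, -234.7, 33.7]
eef_rot: [-0.004, 0.706, 0.708, -0.001]
ft_force: [-0.8, 0.2, -0.4]
gripper_width: 0.619
grip_force: 9.9
```

Call:
drive_tool(
  plan=[
    [0,0,0,0,0,0],
    [0,0,-0.002,0,0,0],
    [0,0,-0.002,0,0,0],
    [0,0,0,0,0,0],
  ],
)

```text
clock: 11.3
tcp_pos: [473.2, -236.2, 33.9]
eef_rot: [0.001, 0.706, 0.708, 0.0]
ft_force: [-0.5, -0.5, 0.2]
gripper_width: 0.614
grip_force: 9.9
```

Call:
drive_tool(
  plan=[
    [0,0,-0.002,0,0,0],
    [0,0,-0.002,0,0,0],
    [0,0,0,0,0,0],
    [0,0,0,0,0,0],
  ],
)

```text
clock: 11.7
tcp_pos: [473.0, -236.1, 29.5]
eef_rot: [0.0, 0.706, 0.708, -0.0]
ft_force: [-1.1, -0.4, 4.7]
gripper_width: 0.622
grip_force: 10.2
```

Call:
drive_tool(
  plan=[
    [0,0,0,0,0,0],
    [0,0,0,0,0,0],
    [0,0,0,0,0,0],
    [0,0,0,0,0,0],
    [0,0,0.03,0,0,0],
    [0,0,0.05,0,0,0],
    [0,0,0.05,0,0,0],
    [0,0,0.05,0,0,0],
    [0,0.05,0,0,0,0],
    [0,0.05,0,0,0,0],
    [0,0.05,0,0,0,0],
    [0,0.05,0,0,0,0],
  ],
  hand=0.07,
)

```text
clock: 12.9
tcp_pos: [472.3, -34.2, 209.2]
eef_rot: [0.0, 0.707, 0.708, 0.0]
ft_force: [0.7, -0.7, -0.0]
gripper_width: 0.805
grip_force: 0.0
```

```bash
python3 - <<'E'
from h import *
for n in ["top"]:
    im,P=shot(n)
    for t in ["dish_0_mid","dish_1_mid","dish_3_mid"]:
        for d in bot.spot_in(n,t)[:3]:
            l,tp,w,h=d["extent"]; print(t,round(d["score"],2),[round(l+w/2),round(tp+h/2)],ray(n,(l+w/2,tp+h/2),8,P).round())
E
```

```text
dish_0_mid 0.52 [164, 277] [555. 352.   8.]
dish_3_mid 0.87 [207, 292] [465. 250.   8.]
dish_3_mid 0.76 [190, 261] [570. 263.   8.]
dish_3_mid 0.69 [390, 216] [ 464. -349.    8.]
```

Placed dish_1. Now dish_3 at (570,264).

Call:
drive_tool(
  plan=[
    [0,0.05,0,0,0,0],
    [0.018,0.05,0,0,0,0],
    [0.02,0.05,0,0,0,0],
    [0.02,0.05,0,0,0,0],
    [0.02,0.05,0,0,0,0],
    [0.02,0.049,0,0,0,0],
    [0,0,-0.03,0,0,0],
    [0,0,-0.04,0,0,0],
    [0,0,-0.04,0,0,0],
    [0,0,-0.03,0,0,0],
    [0,0,0,0,0,0],
  ],
  hand=0.08,
)

```text
clock: 14.2
tcp_pos: [562.3, 242.4, 63.9]
eef_rot: [-0.001, 0.707, 0.707, -0.005]
ft_force: [-0.6, -0.4, 0.8]
gripper_width: 0.918
grip_force: 0.0
```

```bash
python3 d.py w4
```

```text
14.2 [562.3 242.4  63.9] [-0.02  0.64 -0.64  1.79  0.48  0.88 -0.88]
dish_0_mid 0.9 [230.0, 10.0, 88.0, 99.0] [ 36.   5. 246.] [559.2 355.6   7. ]
dish_3_mid 0.91 [119.0, 182.0, 80.0, 75.0] [141. 158. 229.] [471.9 246.1   7. ]
dish_3_mid 0.83 [0.0, 189.0, 85.0, 55.0] [ 20. 255. 255.] [384.7 248.2   7. ]
dish_3_mid 0.7 [250.0, 161.0, 78.0, 78.0] [ 37.    4.  247.5] [570.  261.1   7. ]
```

View pics/w4.png

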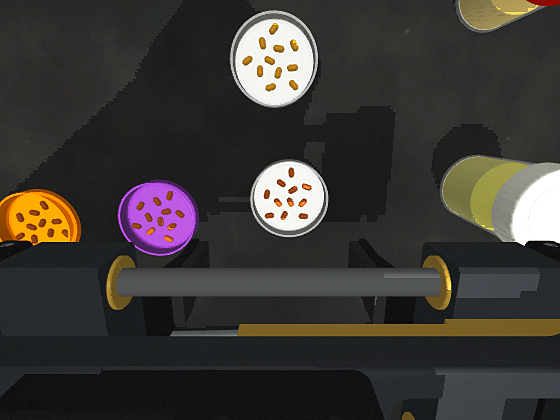

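The reddish dish is at (289,198) between the fingers' lines, and the white-capped jar at (540,200) is clear.

Call:
drive_tool(
  plan=[
    [0.008,0.021,0,0,0,0],
    [0,0,0,0,0,0],
    [0,0,-0.03,0,0,0],
    [0,0,-0.02,0,0,0],
    [0,0,-0.007,0,0,0],
    [0,0,0,0,0,0],
  ],
)

```text
clock: 15.0
tcp_pos: [572.2, 267.2, 12.1]
eef_rot: [0.0, 0.706, 0.708, -0.0]
ft_force: [-0.6, -0.8, 0.5]
gripper_width: 0.921
grip_force: 0.0
```

Call:
drive_tool(
  plan=[
    [0,0,0,0,0,0],
    [0,0,0,0,0,0],
    [0,0,0,0,0,0],
    [0,0,0,0,0,0],
    [0,0,0,0,0,0],
    [0,0,0,0,0,0],
    [0,0,0,0,0,0],
  ],
  hand=0.05,
  grip_force=10,
)

```text
clock: 15.7
tcp_pos: [572.5, 267.9, 12.4]
eef_rot: [0.0, 0.706, 0.708, 0.0]
ft_force: [0.3, -0.6, 4.4]
gripper_width: 0.608
grip_force: 10.1
```

Call:
drive_tool(
  plan=[
    [0,0,0.05,0,0,0],
    [0,0,0.05,0,0,0],
    [0,0,0.05,0,0,0],
    [0,0,0.05,0,0,0],
    [-0.02,0,0,0,0,0],
    [0,0,0,0,0,0],
  ],
)

```text
clock: 16.3
tcp_pos: [550.5, 268.8, 213.5]
eef_rot: [0.0, 0.705, 0.709, 0.001]
ft_force: [-0.2, -0.5, -0.2]
gripper_width: 0.606
grip_force: 9.9
```

Call:
drive_tool(
  plan=[
    [-0.014,-0.045,0,0,0,0],
    [-0.014,-0.045,0,0,0,0],
    [-0.014,-0.045,0,0,0,0],
    [-0.014,-0.045,0,0,0,0],
    [-0.014,-0.045,0,0,0,0],
    [-0.008,-0.045,0,0,0,0],
    [0,-0.045,0,0,0,0],
    [0,-0.045,0,0,0,0],
    [0,-0.04,0,0,0,0],
    [0,-0.035,0,0,0,0],
    [0,0,0,0,0,0],
  ],
)

```text
clock: 17.4
tcp_pos: [472.7, -173.7, 210.0]
eef_rot: [-0.001, 0.71, 0.705, -0.001]
ft_force: [-0.6, -0.3, -1.8]
gripper_width: 0.605
grip_force: 9.9
```

```bash
python3 d.py w5
```

```text
17.4 [ 472.7 -173.7  210. ] [ 0.8   0.26 -0.63  1.92  0.18  1.02  0.08]
dish_3_mid 0.65 [234.0, 211.0, 94.0, 99.0] [ 37.  13. 195.] [ 474.3 -269.     7. ]
```

View pics/w5.png

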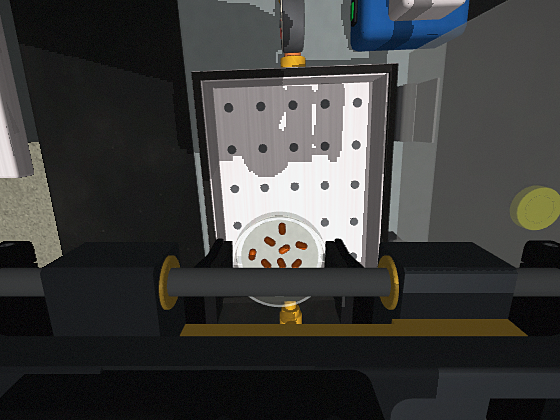

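The reddish dish is held level at (281,258) over the free chamber floor. Lowering.

Call:
drive_tool(
  plan=[
    [0,0,-0.05,0,0,0],
    [0,0,-0.05,0,0,0],
    [0,0,-0.05,0,0,0],
    [0,0,-0.02,0,0,0],
    [0,0,0,0,0,0],
    [0,0,0,0,0,0],
  ],
)

```text
clock: 18.2
tcp_pos: [475.0, -166.0, 42.5]
eef_rot: [0.0, 0.705, 0.709, 0.0]
ft_force: [0.3, -0.1, -0.4]
gripper_width: 0.603
grip_force: 9.9
```

Call:
drive_tool(
  plan=[
    [0,0,-0.003,0,0,0],
    [0,0,-0.003,0,0,0],
    [0,0,-0.002,0,0,0],
    [0,0,0,0,0,0],
    [0,0,0,0,0,0],
  ],
)

```text
clock: 18.7
tcp_pos: [474.6, -167.5, 34.4]
eef_rot: [0.001, 0.706, 0.708, 0.0]
ft_force: [0.1, -0.2, 1.0]
gripper_width: 0.605
grip_force: 10.0
```

Just touching, so I'll release and go to dish_0 at (560,354).

Call:
drive_tool(
  plan=[
    [0,0,-0.001,0,0,0],
    [0,0,0,0,0,0],
    [0,0,0,0,0,0],
    [0,0,0,0,0,0],
    [0,0,0,0,0,0],
    [0,0,0.03,0,0,0],
    [0,0,0.05,0,0,0],
    [0,0,0.05,0,0,0],
    [0,0,0.05,0,0,0],
    [0,0.05,0,0,0,0],
    [0,0.05,0,0,0,0],
    [0,0.05,0,0,0,0],
  ],
  hand=0.07,
)

```text
clock: 19.9
tcp_pos: [474.1, -16.0, 213.6]
eef_rot: [0.001, 0.707, 0.707, 0.0]
ft_force: [0.6, 0.4, 0.2]
gripper_width: 0.805
grip_force: 0.0
```

Call:
drive_tool(
  plan=[
    [0,0.05,0,0,0,0],
    [0.008,0.045,0,0,0,0],
    [0.01,0.045,0,0,0,0],
    [0.01,0.045,0,0,0,0],
    [0.01,0.045,0,0,0,0],
    [0.01,0.045,0,0,0,0],
    [0.01,0.045,0,0,0,0],
    [0.01,0.04,0,0,0,0],
    [0.01,0.01,0,0,0,0],
    [0.007,0,-0.05,0,0,0],
    [0,0,-0.05,0,0,0],
    [0,0,0,0,0,0],
  ],
  hand=0.08,
)

```text
clock: 21.1
tcp_pos: [555.6, 348.6, 106.0]
eef_rot: [-0.001, 0.706, 0.708, -0.007]
ft_force: [-0.4, -1.0, -0.7]
gripper_width: 0.921
grip_force: 0.0
```

```bash
python3 d.py w6
```

```text
21.1 [555.6 348.6 106. ] [-0.15  0.66 -0.7   1.65  0.48  1.02 -1.01]
dish_0_mid 0.69 [253.0, 175.0, 65.0, 61.0] [  0.   0. 255.] [560.3 352.1   7. ]
dish_3_mid 0.65 [175.0, 298.0, 50.0, 39.0] [150.  70. 255.] [478.  237.4   7. ]
```

Call:
drive_tool(
  plan=[
    [0.003,0.003,-0.04,0,0,0],
    [0,0,-0.03,0,0,0],
    [0,0,0,0,0,0],
    [0,0,0,0,0,0],
  ],
)

```text
clock: 21.7
tcp_pos: [563.2, 356.9, 46.0]
eef_rot: [0.0, 0.706, 0.708, 0.002]
ft_force: [-0.3, 1.1, 0.5]
gripper_width: 0.92
grip_force: 0.0
```

Call:
drive_tool(
  plan=[
    [-0.002,-0.003,-0.025,0,0,0],
    [0,0,-0.013,0,0,0],
    [0,0,0,0,0,0],
    [0,0,0,0,0,0],
  ],
)

```text
clock: 22.1
tcp_pos: [560.9, 353.5, 6.9]
eef_rot: [0.0, 0.706, 0.708, 0.001]
ft_force: [0.3, -0.8, 0.4]
gripper_width: 0.916
grip_force: 0.0
```

Call:
drive_tool(
  plan=[
    [0,0,0,0,0,0],
    [0,0,0,0,0,0],
    [0,0,0,0,0,0],
    [0,0,0,0,0,0],
    [0,0,0,0,0,0],
    [0,0,0,0,0,0],
    [0,0,0,0,0,0],
  ],
  hand=0.05,
)

```text
clock: 22.8
tcp_pos: [560.2, 352.8, 5.7]
eef_rot: [0.0, 0.706, 0.708, 0.0]
ft_force: [-0.5, -0.5, 2.6]
gripper_width: 0.63
grip_force: 10.0
```

Call:
drive_tool(
  plan=[
    [0,0,0.05,0,0,0],
    [0,0,0.05,0,0,0],
    [0,0,0.05,0,0,0],
    [0,0,0.05,0,0,0],
    [0,0,0,0,0,0],
    [0,0,0,0,0,0],
  ],
)

```text
clock: 23.4
tcp_pos: [560.5, 353.0, 206.7]
eef_rot: [0.001, 0.706, 0.708, 0.001]
ft_force: [-0.1, 0.6, -1.6]
gripper_width: 0.633
grip_force: 10.0
```

Call:
drive_tool(
  plan=[
    [-0.012,-0.045,0,0,0,0],
    [-0.012,-0.045,0,0,0,0],
    [-0.012,-0.045,0,0,0,0],
    [-0.012,-0.045,0,0,0,0],
    [-0.012,-0.045,0,0,0,0],
    [-0.012,-0.045,0,0,0,0],
    [-0.014,-0.045,0,0,0,0],
    [0,-0.045,0,0,0,0],
    [0,-0.045,0,0,0,0],
    [0,-0.043,0,0,0,0],
    [0,0,0,0,0,0],
    [0,0,0,0,0,0],
  ],
)

```text
clock: 24.6
tcp_pos: [472.8, -96.2, 203.8]
eef_rot: [-0.002, 0.707, 0.707, -0.001]
ft_force: [0.7, 1.1, 0.0]
gripper_width: 0.63
grip_force: 10.0
```

```bash
python3 d.py w7
```

```text
24.6 [472.8 -96.2 203.8] [ 0.75  0.25 -0.74  1.96  0.2   1.   -0.08]
dish_0_mid 0.7 [230.0, 208.0, 95.0, 95.0] [ 34.   12.5 200. ] [ 470.9 -181.3    7. ]
dish_1_mid 0.7 [256.0, 301.0, 46.0, 20.0] [ 36.5  12.  200. ] [ 473.7 -262.1    7. ]
```

View pics/w7.png

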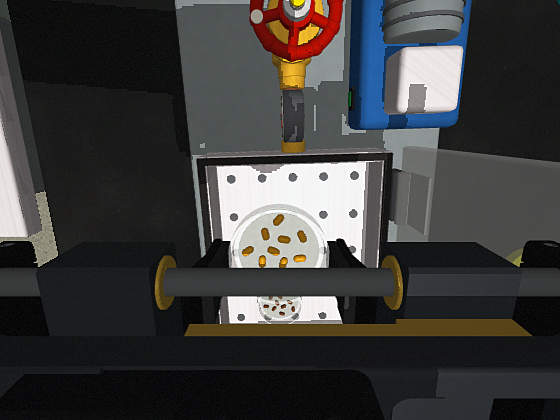

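The yellow dish at (278,250) is held level, with a placed dish visible below it and free floor under it. Lowering.

Call:
drive_tool(
  plan=[
    [0,0,-0.05,0,0,0],
    [0,0,-0.05,0,0,0],
    [0,0,-0.05,0,0,0],
    [0,0,-0.02,0,0,0],
    [0,0,-0.003,0,0,0],
    [0,0,0,0,0,0],
    [0,0,0,0,0,0],
  ],
)

```text
clock: 25.5
tcp_pos: [475.6, -94.8, 34.0]
eef_rot: [0.001, 0.706, 0.708, 0.001]
ft_force: [0.1, -0.4, -0.0]
gripper_width: 0.632
grip_force: 10.0
```

Call:
drive_tool(
  plan=[
    [0,0,-0.003,0,0,0],
    [0,0,-0.002,0,0,0],
    [0,0,0,0,0,0],
    [0,0,0,0,0,0],
  ],
)

```text
clock: 25.9
tcp_pos: [474.3, -95.4, 27.8]
eef_rot: [0.0, 0.706, 0.708, 0.0]
ft_force: [-0.9, 0.0, 0.3]
gripper_width: 0.627
grip_force: 10.0
```

Call:
drive_tool(
  plan=[
    [0,0,0,0,0,0],
    [0,0,0,0,0,0],
    [0,0,0,0,0,0],
    [0,0,0,0,0,0],
    [0,0,0.02,0,0,0],
    [0,0,0.05,0,0,0],
    [0,0,0.05,0,0,0],
    [0,0,0.05,0,0,0],
    [0,0,0.04,0,0,0],
    [-0.01,-0.05,0,0,0,0],
    [-0.01,-0.05,0,0,0,0],
    [0,-0.05,0,0,0,0],
  ],
  hand=0.07,
)

```text
clock: 27.1
tcp_pos: [453.3, -244.8, 238.2]
eef_rot: [0.001, 0.706, 0.708, -0.001]
ft_force: [1.3, -0.6, 0.8]
gripper_width: 0.804
grip_force: 0.0
```

Call:
drive_tool(
  plan=[
    [0,-0.05,0.02,0,0,0],
    [0,-0.05,0.02,0,0,0],
    [0,0,0,0,0,0],
    [0,0,0,0,0,0],
  ],
  hand=0.0,
)

```text
clock: 27.5
tcp_pos: [454.2, -337.0, 274.4]
eef_rot: [-0.0, 0.707, 0.707, 0.0]
ft_force: [-0.3, 0.6, 0.0]
gripper_width: 0.525
grip_force: 0.0
```

```bash
python3 d.py w8; python3 - <<'E'
from h import *
im,P=shot("top"); a=im
for t in ["dish_0_mid","dish_1_mid","dish_3_mid","lid_front_edge"]:
    for d in bot.spot_in("top",t)[:3]:
        l,tp,w,h=d["extent"]; print(t,round(d["score"],2),[round(x) for x in d["extent"]],ray("top",(l+w/2,tp+h/2),30,P).round())
E
```

```text
27.5 [ 454.2 -337.   274.4] [ 1.07  0.31 -0.64  1.7   0.2   1.19  0.38]
dish_3_mid 0.96 [272.0, 20.0, 48.0, 53.0] [ 41.  12. 214.] [ 477.  -166.6    7. ]
dish_3_mid 0.74 [210.0, 0.0, 350.0, 211.0] [ 8. 11. 90.] [ 596.6 -237.6    7. ]
dish_3_mid 0.63 [273.0, 78.0, 46.0, 48.0] [ 37.5  11.  216. ] [ 477.3 -233.5    7. ]
dish_0_mid 0.65 [305, 234, 16, 20] [471. -89.  30.]
dish_1_mid 0.73 [348, 215, 18, 21] [ 473. -236.   30.]
dish_1_mid 0.54 [255, 242, 21, 18] [508.  46.  30.]
dish_3_mid 0.86 [328, 223, 21, 18] [ 475. -174.   30.]
dish_3_mid 0.83 [198, 171, 21, 21] [775. 123.  30.]
dish_3_mid 0.73 [197, 280, 24, 22] [463. 241.  30.]
lid_front_edge 0.9 [284, 142, 91, 67] [ 651. -225.   30.]
```

View pics/w8.png

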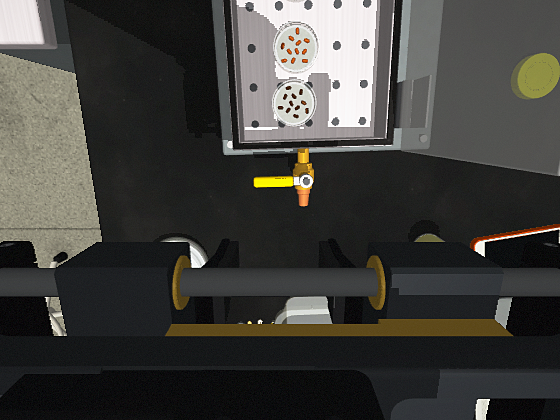

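All dishes are in (reddish (297,47), brown (294,102); the top view shows the yellow at (471,-89)). The vent lever points to -x. Now to the lid: locate its rail while rising.

Call:
drive_tool(
  plan=[
    [0,0,0.03,0,0,0],
    [0,0,0.03,0,0,0],
    [0.05,0,0,0,0,0],
    [0.05,0,0,0,0,0],
    [0.05,0,0,0,0,0],
    [0.05,0,0,0,0,0],
    [0.03,0.03,0,0,0,0],
    [0,0.05,0,0,0,0],
    [0,0.05,0,0,0,0],
    [0,0.04,0,0,0,0],
    [0,0,0,0,0,0],
    [0,0,0,0,0,0],
  ],
)

```text
clock: 29.15
tcp_pos: [684.7, -164.7, 334.9]
eef_rot: [0.0, 0.705, 0.709, -0.0]
ft_force: [0.7, -1.1, -0.3]
gripper_width: 0.007
grip_force: 0.0
```

```bash
python3 - <<'E'
from h import *
print(bot.state()["tcp_pos"],bot.state()["qpos"].round(2))
f=lambda u,v:(215+(u-300)/2.5,140+v/2.5)
for p in [(470,108),(690,17),(475,140)]: print(ray("top",f(*p),290).round(), ray("top",f(*p),85).round())
im,P=shot("wrist","w9")
for d in bot.masks_of("wrist","lid_front_edge")[:2]:print(d["score"],d["extent"])
E
```

```text
[ 684.67039742 -164.68061867  334.93581963] [ 0.57  0.53 -0.65  1.27  0.31  1.44 -0.05]
[598. -40. 290.] [663. -75.  85.]
[ 601. -286.  290.] [ 667. -366.   85.]
[565. -32. 290.] [625. -65.  85.]
```

View pics/w9.png

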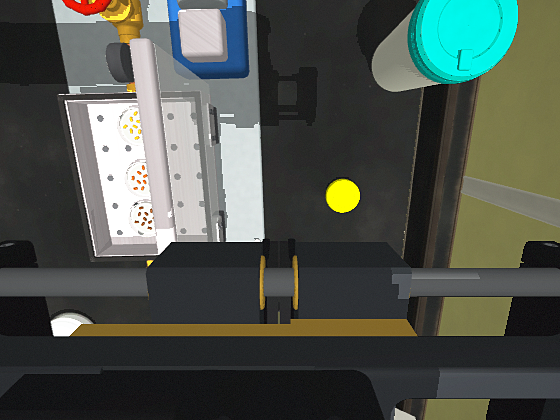

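The rail stands at x≈598 across (150,40)–(165,250), the closed fingers are behind it, and only a low yellow-capped thing is at (343,195). I'll lower behind the lid and begin to push.

Call:
drive_tool(
  plan=[
    [0,0,-0.035,0,0,0],
    [0,0,-0.032,0,0,0],
    [-0.025,0,0,0,0,0],
    [-0.025,0,0,0,0,0],
    [-0.01,0,0,0,0,0],
    [-0.014,0,0.001,0,0,0],
    [-0.016,0,-0.001,0,0,0],
    [-0.016,0,-0.001,0,0,0],
    [0,0,0,0,0,0],
  ],
)

```text
clock: 30.15
tcp_pos: [578.1, -168.3, 267.4]
eef_rot: [0.001, 0.707, 0.707, -0.0]
ft_force: [0.1, -0.4, 0.2]
gripper_width: 0.004
grip_force: 0.0
```

Call:
drive_tool(
  plan=[
    [-0.016,0,-0.003,0,0,0],
    [-0.016,0,-0.004,0,0,0],
    [-0.015,0,-0.006,0,0,0],
    [-0.015,0,-0.007,0,0,0],
    [-0.014,0,-0.009,0,0,0],
  ],
)

```text
clock: 30.65
tcp_pos: [504.5, -167.3, 239.0]
eef_rot: [0.002, 0.707, 0.708, 0.001]
ft_force: [0.9, -1.2, 2.7]
gripper_width: 0.005
grip_force: 1.5
```

```bash
python3 - <<'E'
from h import *
s=bot.state();print(s["tcp_pos"],s["ft_force"])
im,P=shot("scene"); cv2.imwrite("pics/s2.png",cv2.resize(im[80:300,180:460],None,fx=2,fy=2))
E
```

```text
[ 504.547384   -167.30976874  238.96777483] [ 0.94982746 -1.20084891  2.73222828]
```

View pics/s2.png

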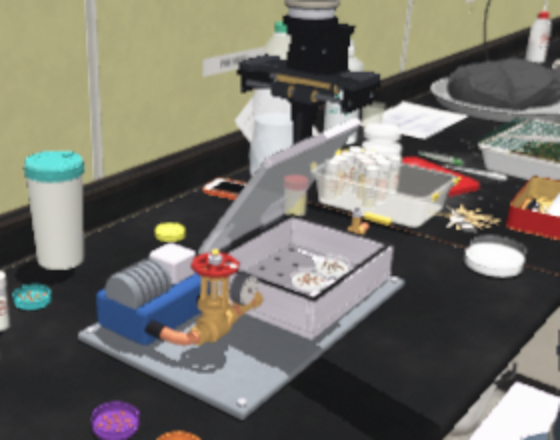

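The scene crop shows the lid following the fingers at about 55°. Continuing down the arc.

Call:
drive_tool(
  plan=[
    [-0.008,0,-0.006,0,0,0],
    [-0.009,0,-0.006,0,0,0],
    [-0.009,0,-0.007,0,0,0],
    [-0.008,0,-0.008,0,0,0],
    [-0.007,0,-0.007,0,0,0],
    [-0.007,0,-0.009,0,0,0],
    [-0.006,0,-0.009,0,0,0],
    [-0.006,0,-0.009,0,0,0],
    [-0.005,0,-0.009,0,0,0],
    [-0.005,0,-0.01,0,0,0],
    [-0.005,0,-0.01,0,0,0],
  ],
)

```text
clock: 31.8
tcp_pos: [427.4, -166.0, 146.8]
eef_rot: [0.0, 0.706, 0.708, 0.0]
ft_force: [2.2, -0.9, 1.8]
gripper_width: 0.008
grip_force: 0.9
```

Call:
drive_tool(
  plan=[
    [-0.003,0,-0.008,0,0,0],
    [-0.003,0,-0.008,0,0,0],
    [-0.002,0,-0.007,0,0,0],
    [-0.002,0,-0.007,0,0,0],
    [-0.002,0,-0.007,0,0,0],
    [-0.001,0,-0.006,0,0,0],
    [-0.001,0,-0.006,0,0,0],
    [0,0,-0.005,0,0,0],
    [0,0,-0.004,0,0,0],
    [0,0,0,0,0,0],
  ],
)

```text
clock: 32.8
tcp_pos: [412.7, -166.0, 88.9]
eef_rot: [-0.001, 0.706, 0.708, -0.0]
ft_force: [-0.6, -0.3, -0.3]
gripper_width: 0.003
grip_force: 0.0
```

Call:
drive_tool(
  plan=[
    [0,0,-0.003,0,0,0],
    [0,0,-0.003,0,0,0],
    [0,0,-0.003,0,0,0],
    [0,0,0,0,0,0],
    [0,0,0,0,0,0],
  ],
)

```text
clock: 33.3
tcp_pos: [413.2, -166.2, 85.0]
eef_rot: [0.0, 0.706, 0.708, -0.003]
ft_force: [-16.2, 4.2, 52.0]
gripper_width: 0.008
grip_force: 26.0
```

The lid is firmly down (52 N reaction). I'll rise and go over the handwheel.

Call:
drive_tool(
  plan=[
    [0,0,0.01,0,0,0],
    [0,0,0.05,0,0,0],
    [0,0,0.05,0,0,0],
    [0.01,0.02,0.05,0,0,0],
    [0.015,0.04,0,0,0,0],
    [0.015,0.04,0,0,0,0],
    [0.015,0.04,0,0,0,0],
    [0.01,0.04,0,0,0,0],
    [0,0.02,0,0,0,0],
    [0,0,0,0,0,0],
    [0,0,0,0,0,0],
  ],
  hand=0.085,
)

```text
clock: 34.4
tcp_pos: [477.5, 31.7, 235.9]
eef_rot: [0.0, 0.706, 0.708, -0.0]
ft_force: [0.2, 0.3, 0.4]
gripper_width: 0.914
grip_force: 0.0
```

```bash
cat > w.py <<'E'
from h import *
import sys
s=bot.state(); print(s["clock"],s["tcp_pos"].round(1),s["qpos"].round(2))
im,P=shot("wrist",sys.argv[1])
hsv=cv2.cvtColor(im,cv2.COLOR_BGR2HSV).astype(int); H,S,V=hsv[...,0],hsv[...,1],hsv[...,2]
red=(((H<6)|(H>172))&(S>150)&(V>70)).astype(np.uint8)
n,l,st,c=cv2.connectedComponentsWithStats(red)
i=1+np.argmax(st[1:,4]); print("red",st[i],c[i]); x,y,w,h=st[i][:4]
print("wheel c",ray("wrist",(x+w/2,y+h/2),141,P).round(1))
for t in ["wheel_mark","stem_top"]:
    for d in bot.spot_in("wrist",t)[:3]: 
        e=d["extent"];print(t,round(d["score"],2),np.round(e),ray("wrist",(e[0]+e[2]/2,e[1]+e[3]/2),141 if t[0]=="w" else 155,P).round(1))
E
python3 w.py w10
```

```text
34.4 [477.5  31.7 235.9] [ 0.59  0.23 -0.86  1.93  0.2   1.07 -0.34]
red [ 251  152   71   72 2487] [286.92681946 186.96582228]
wheel c [484.3  52.4 141. ]
wheel_mark 0.91 [252. 150.  73.  75.] [485.6  53.  141. ]
```

View pics/w10.png

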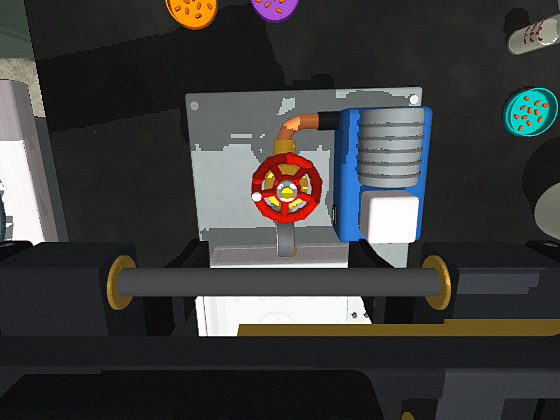

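The wheel is at (287,188) with its white mark at its left, and the lid lies shut below. Wheel axis ≈ (484.5,52.5). I'll wind the wrist back clockwise 110° above the wheel, then descend and grip.

Call:
drive_tool(
  plan=[
    [0.007,0.021,0,0,0,-1],
    [0,0,0,0,0,-1],
    [0,0,0,0,0,-1],
    [0,0,0,0,0,-1],
    [0,0,0,0,0,-1],
    [0,0,0,0,0,-1],
    [0,0,0,0,0,-1],
    [0,0,0,0,0,-1],
    [0,0,0,0,0,-1],
    [0,0,0,0,0,-1],
    [0,0,0,0,0,-1],
    [0,0,0,0,0,-1],
  ],
)

```text
clock: 35.75
tcp_pos: [484.8, 51.5, 236.2]
eef_rot: [0.0, 0.966, 0.257, -0.0]
ft_force: [0.1, 0.1, 0.5]
gripper_width: 0.975
grip_force: 0.0
```

Call:
drive_tool(
  plan=[
    [0,0,0,0,0,-1],
    [0,0,0,0,0,-1],
    [0,0,0,0,0,-1],
    [0,0,0,0,0,-1],
    [0,0,0,0,0,-1],
    [0,0,0,0,0,-1],
    [0,0,0,0,0,-1],
    [0,0,0,0,0,-1],
    [0,0,-0.03,0,0,0],
    [0,0,-0.03,0,0,0],
    [0,0,0,0,0,0],
    [0,0,0,0,0,0],
  ],
)

```text
clock: 36.95
tcp_pos: [484.8, 52.3, 176.5]
eef_rot: [0.0, 0.996, -0.087, -0.0]
ft_force: [0.1, 0.4, 0.3]
gripper_width: 0.974
grip_force: 0.0
```

```bash
python3 - <<'E'
from h import *
s=bot.state();print(s["tcp_pos"],s["qpos"].round(2),s["eef_rot"].round(3),s["moment"])
E
```

```text
[484.83861608  52.28452532 176.54425083] [ 0.3   0.27 -0.57  1.99  0.18  0.93 -2.11] [ 0.     0.996 -0.087 -0.   ] [ 0.06801893 -0.02094327  0.04138398]
```

Call:
drive_tool(
  plan=[
    [0,0,-0.025,0,0,0],
    [0,0,-0.02,0,0,0],
    [0,0,-0.008,0,0,0],
    [0,0,0,0,0,0],
    [0,0,0,0,0,0],
  ],
)

```text
clock: 37.45
tcp_pos: [485.8, 53.2, 124.6]
eef_rot: [-0.0, 0.996, -0.086, 0.001]
ft_force: [0.7, 1.1, 0.5]
gripper_width: 0.98
grip_force: 0.0
```

Call:
drive_tool(
  plan=[
    [0,0,0,0,0,0],
    [0,0,0,0,0,0],
    [0,0,0,0,0,0],
    [0,0,0,0,0,0],
    [0,0,0,0,0,0],
    [0,0,0,0,0,0],
    [0,0,0,0,0,0],
    [0,0,0,0,0,0],
  ],
  hand=0.04,
  grip_force=25,
)

```text
clock: 38.25
tcp_pos: [484.5, 51.8, 123.4]
eef_rot: [0.001, 0.996, -0.086, -0.0]
ft_force: [-2.2, -5.3, 4.8]
gripper_width: 0.704
grip_force: 25.0
```

```bash
cat > m.py <<'E'
from h import *
s=bot.state();a=s["eef_rot"];print(s["tcp_pos"].round(1),"q7",s["qpos"][6].round(3),"yaw",np.degrees(2*np.arctan2(a[2],a[1])).round(1),s["moment"].round(3),s["ft_force"].round(1),"w",s["gripper_width"],"tau7",s["joint_efforts"][6])
E
python3 m.py
```

```text
[484.5  51.8 123.4] q7 -2.172 yaw -9.9 [-1.211  0.458 -0.024] [-2.2 -5.3  4.8] w 0.7039378422374022 tau7 -0.012846941244788468
```

Call:
drive_tool(
  plan=[
    [0,0,0,0,0,1],
    [0,0,0,0,0,1],
    [0,0,0,0,0,1],
    [0,0,0,0,0,1],
    [0,0,0,0,0,1],
    [0,0,0,0,0,1],
    [0,0,0,0,0,1],
    [0,0,0,0,0,1],
    [0,0,0,0,0,1],
    [0,0,0,0,0,1],
    [0,0,0,0,0,1],
    [0,0,0,0,0,1],
  ],
)

```text
clock: 39.45
tcp_pos: [484.4, 52.1, 123.5]
eef_rot: [0.001, 0.905, 0.425, -0.001]
ft_force: [-1.7, -4.3, 5.2]
gripper_width: 0.707
grip_force: 25.0
```

```bash
python3 m.py
```

```text
[484.4  52.1 123.5] q7 -1.242 yaw 50.3 [-1.067  0.312 -0.021] [-1.7 -4.3  5.2] w 0.706732989958253 tau7 -0.6117048673331738
```

Call:
drive_tool(
  plan=[
    [0,0,0,0,0,1],
    [0,0,0,0,0,1],
  ],
)

```text
clock: 39.65
tcp_pos: [484.3, 52.1, 123.4]
eef_rot: [0.001, 0.865, 0.502, -0.001]
ft_force: [-3.1, -4.8, 4.7]
gripper_width: 0.704
grip_force: 25.0
```

```bash
python3 m.py
```

```text
[484.3  52.1 123.4] q7 -1.091 yaw 60.3 [-1.004  0.348 -0.021] [-3.1 -4.8  4.7] w 0.7044585046627944 tau7 -0.6072236225008965
```

Call:
drive_tool(
  plan=[
    [0,0,0,0,0,1],
  ],
)

```text
clock: 39.75
tcp_pos: [484.3, 52.1, 123.4]
eef_rot: [0.0, 0.842, 0.539, -0.001]
ft_force: [-2.9, -4.6, 5.4]
gripper_width: 0.704
grip_force: 25.0
```

```bash
python3 m.py
```

```text
[484.3  52.1 123.4] q7 -1.016 yaw 65.3 [-1.053  0.356  0.009] [-2.9 -4.6  5.4] w 0.7043161641143411 tau7 -0.6047218479216099
```

Call:
drive_tool(
  plan=[
    [0,0,0,0,0,1],
  ],
)

```text
clock: 39.85
tcp_pos: [484.3, 52.2, 123.4]
eef_rot: [0.0, 0.818, 0.576, -0.001]
ft_force: [-2.4, -4.0, 5.1]
gripper_width: 0.706
grip_force: 25.0
```

```bash
python3 m.py
```

```text
[484.3  52.2 123.4] q7 -0.941 yaw 70.3 [-1.064  0.365 -0.029] [-2.4 -4.   5.1] w 0.7064359567948525 tau7 -0.6024357117712498
```

Call:
drive_tool(
  plan=[
    [0,0,0,0,0,1],
  ],
)

```text
clock: 39.95
tcp_pos: [484.3, 52.2, 123.4]
eef_rot: [0.0, 0.792, 0.61, -0.001]
ft_force: [-3.1, -3.9, 5.8]
gripper_width: 0.701
grip_force: 25.0
```

```bash
python3 m.py
```

```text
[484.3  52.2 123.4] q7 -0.866 yaw 75.2 [-0.985  0.42  -0.205] [-3.1 -3.9  5.8] w 0.7011641761105227 tau7 -0.37909735925495625
```

Call:
drive_tool(
  plan=[
    [0,0,0,0,0,1],
  ],
)

```text
clock: 40.05
tcp_pos: [484.3, 52.2, 123.4]
eef_rot: [0.0, 0.765, 0.644, -0.001]
ft_force: [-2.6, -4.7, 5.8]
gripper_width: 0.702
grip_force: 25.0
```

```bash
python3 m.py
```

```text
[484.3  52.2 123.4] q7 -0.792 yaw 80.2 [-1.011  0.379 -0.246] [-2.6 -4.7  5.8] w 0.701774134514564 tau7 -0.39243903011083603
```

Call:
drive_tool(
  plan=[
    [0,0,0,0,0,1],
  ],
)

```text
clock: 40.15
tcp_pos: [484.2, 52.2, 123.4]
eef_rot: [0.0, 0.736, 0.677, -0.001]
ft_force: [-3.1, -4.5, 5.3]
gripper_width: 0.701
grip_force: 25.0
```

```bash
python3 m.py
```

```text
[484.2  52.2 123.4] q7 -0.717 yaw 85.2 [-1.055  0.392 -0.202] [-3.1 -4.5  5.3] w 0.7012349561684682 tau7 -0.3909057844430208
```

The moment jumps to about -0.2 N·m between yaw 70° and 75°, so the screw engages at about 73° (82° = 1.43 rad of slack, in range). The full turn ends at yaw 433°.

Call:
drive_tool(
  plan=[
    [0,0,0,0,0,1],
    [0,0,0,0,0,1],
    [0,0,0,0,0,1],
    [0,0,0,0,0,1],
    [0,0,0,0,0,1],
    [0,0,0,0,0,1],
    [0,0,0,0,0,1],
    [0,0,0,0,0,1],
    [0,0,0,0,0,1],
    [0,0,0,0,0,1],
    [0,0,0,0,0,1],
    [0,0,0,0,0,1],
  ],
)

```text
clock: 41.35
tcp_pos: [483.9, 52.1, 123.4]
eef_rot: [-0.001, 0.299, 0.954, -0.001]
ft_force: [-3.6, -5.6, 6.6]
gripper_width: 0.702
grip_force: 25.0
```

Call:
drive_tool(
  plan=[
    [0,0,0,0,0,1],
    [0,0,0,0,0,1],
    [0,0,0,0,0,1],
    [0,0,0,0,0,1],
    [0,0,0,0,0,1],
    [0,0,0,0,0,1],
    [0,0,0,0,0,1],
    [0,0,0,0,0,1],
    [0,0,0,0,0,1],
    [0,0,0,0,0,1],
    [0,0,0,0,0,1],
    [0,0,0,0,0,1],
  ],
)

```text
clock: 42.55
tcp_pos: [483.9, 51.8, 123.4]
eef_rot: [-0.002, -0.218, 0.976, -0.001]
ft_force: [-4.3, -6.0, 7.7]
gripper_width: 0.705
grip_force: 25.0
```

```bash
python3 m.py
```

```text
[483.9  51.8 123.4] q7 1.081 yaw 205.2 [-1.143  0.779 -0.236] [-4.3 -6.   7.7] w 0.7053612479255621 tau7 -0.4717114381492138
```

Call:
drive_tool(
  plan=[
    [0,0,0,0,0,1],
    [0,0,0,0,0,1],
    [0,0,0,0,0,1],
    [0,0,0,0,0,1],
    [0,0,0,0,0,1],
    [0,0,0,0,0,1],
    [0,0,0,0,0,1],
    [0,0,0,0,0,1],
    [0,0,0,0,0,1],
    [0,0,0,0,0,1],
    [0,0,0,0,0,1],
    [0,0,0,0,0,0],
  ],
)

```text
clock: 43.75
tcp_pos: [484.1, 51.5, 123.4]
eef_rot: [-0.002, -0.644, 0.765, -0.0]
ft_force: [-2.5, -6.6, 7.4]
gripper_width: 0.703
grip_force: 25.0
```

```bash
python3 m.py
```

```text
[484.1  51.5 123.4] q7 2.022 yaw 260.1 [-1.222  0.679  0.038] [-2.5 -6.6  7.4] w 0.70331353339313 tau7 0.2880768198519945
```

Call:
drive_tool(
  plan=[
    [0,0,0,0,0,0],
    [0,0,0,0,0,0],
    [0,0,0,0,0,0],
    [0,0,0,0,0,0],
    [0,0,0,0,0,0],
    [0,0,0,0,0,0],
  ],
  hand=0.085,
)

```text
clock: 44.35
tcp_pos: [484.7, 53.3, 123.2]
eef_rot: [0.0, -0.644, 0.765, 0.0]
ft_force: [-0.3, -0.1, -0.1]
gripper_width: 0.97
grip_force: 0.0
```

Call:
drive_tool(
  plan=[
    [0,0,0.04,0,0,0],
    [0,0,0.05,0,0,0],
    [0,0,0.025,0,0,-1],
    [0,0,0,0,0,-1],
    [0,0,0,0,0,-1],
    [0,0,0,0,0,-1],
    [0,0,0,0,0,-1],
    [0,0,0,0,0,-1],
    [0,0,0,0,0,-1],
    [0,0,0,0,0,-1],
    [0,0,0,0,0,-1],
    [0,0,0,0,0,-1],
  ],
)

```text
clock: 45.55
tcp_pos: [484.5, 53.3, 238.3]
eef_rot: [-0.0, -0.258, 0.966, 0.0]
ft_force: [-0.4, -0.2, -0.3]
gripper_width: 0.977
grip_force: 0.0
```

Call:
drive_tool(
  plan=[
    [0,0,0,0,0,-1],
    [0,0,0,0,0,-1],
    [0,0,0,0,0,-1],
    [0,0,0,0,0,-1],
    [0,0,0,0,0,-1],
    [0,0,0,0,0,-1],
    [0,0,0,0,0,-1],
    [0,0,0,0,0,-1],
    [0,0,0,0,0,-1],
    [0,0,0,0,0,-1],
    [0,0,0,0,0,-1],
    [0,0,0,0,0,-1],
  ],
)

```text
clock: 46.75
tcp_pos: [484.5, 53.4, 238.2]
eef_rot: [-0.0, 0.259, 0.966, 0.0]
ft_force: [-0.2, -0.3, -0.5]
gripper_width: 0.975
grip_force: 0.0
```

Call:
drive_tool(
  plan=[
    [0,0,0,0,0,-1],
    [0,0,0,0,0,-1],
    [0,0,0,0,0,-1],
    [0,0,0,0,0,-1],
    [0,0,0,0,0,-1],
    [0,0,0,0,0,-1],
    [0,0,0,0,0,-1],
    [0,0,0,0,0,-1],
    [0,0,0,0,0,-1],
    [0,0,0,0,0,-1],
    [0,0,0,0,0,-1],
    [0,-0.025,0,0,0,-1],
  ],
)

```text
clock: 47.95
tcp_pos: [484.5, 31.6, 238.6]
eef_rot: [-0.0, 0.705, 0.709, 0.001]
ft_force: [0.2, -0.1, 0.5]
gripper_width: 0.976
grip_force: 0.0
```

Call:
drive_tool(
  plan=[
    [0,0,0,0,0,0],
    [0,0,0,0,0,0],
  ],
)

```text
clock: 48.15
tcp_pos: [484.5, 28.2, 238.2]
eef_rot: [-0.0, 0.706, 0.708, 0.0]
ft_force: [-0.3, 0.6, 0.5]
gripper_width: 0.974
grip_force: 0.0
```

```bash
python3 m.py; python3 w.py w11; python3 - <<'E'
import cv2,numpy as np
for f in["w10","w11"]:
    im=cv2.imread(f"pics/{f}.png");h=cv2.cvtColor(im,cv2.COLOR_BGR2HSV).astype(int)
    m=((h[...,1]<40)&(h[...,2]>200)).astype(np.uint8); n,l,s,c=cv2.connectedComponentsWithStats(m)
    print(f,[(s[i].tolist(),c[i].round(1).tolist()) for i in range(1,n) if 30<s[i][4]<250 and 230<c[i][0]<350 and 130<c[i][1]<240])
E
```

```text
[484.5  28.2 238.2] q7 -0.298 yaw 90.2 [ 0.002 -0.088 -0.027] [-0.3  0.6  0.5] w 0.9740958511665522 tau7 -0.006766758888261393
48.15 [484.5  28.2 238.2] [ 0.49  0.21 -0.72  1.92  0.16  1.07 -0.3 ]
red [ 242  149   72   70 2470] [278.09271255 183.85910931]
wheel c [484.1  52.  141. ]
wheel_mark 0.78 [244. 143.  70.  76.] [485.2  55.1 141. ]
stem_top 0.48 [272. 180.  14.  16.] [485.1  51.  155. ]
stem_top 0.22 [187. 254. 186.  79.] [486.8 -45.1 155. ]
w10 [([252, 193, 9, 8, 56], [256.1, 196.7]), ([280, 198, 14, 4, 34], [286.5, 199.3])]
w11 []
```

```bash
cat > mk.py <<'E'
import cv2,numpy as np,sys
def ann(f,cx,cy,R=31):
    im=cv2.imread(f"pics/{f}.png");h=cv2.cvtColor(im,cv2.COLOR_BGR2HSV).astype(int)
    yy,xx=np.mgrid[:420,:560];r=np.hypot(xx-cx,yy-cy);a=np.degrees(np.arctan2(cy-yy,xx-cx))%360
    m=(abs(r-R)<3)&(h[...,1]<90)&(h[...,2]>150)
    print(f,np.histogram(a[m],bins=36,range=(0,360))[0])
if __name__=="__main__": ann(sys.argv[1],float(sys.argv[2]),float(sys.argv[3]))
E
python3 mk.py w10 287 187.5; python3 mk.py w11 278 184
```

```text
w10 [ 0  0  0  0  0  0  0  0  0  0  0  0  0  0  0  0  0  0  5 33 11  0  0  0
  0  0  0  0  0  0  0  0  0  0  0  0]
w11 [ 0  0  0  0  0  0  0  0  0 15 31  4  0  0  0  0  0  0  0  0  0  0  0  0
  0  0  0  0  1  0  0  0  0  0  0  0]
```

The mark moved +268°, so there was no slip. 173° remain. Regrip and turn.

Call:
drive_tool(
  plan=[
    [0,0.024,0,0,0,0],
    [0,0,-0.03,0,0,0],
    [0,0,-0.03,0,0,0],
    [0,0,-0.025,0,0,0],
    [0,0,-0.02,0,0,0],
    [0,0,-0.01,0,0,0],
    [0,0,0,0,0,0],
    [0,0,0,0,0,0],
  ],
)

```text
clock: 49.1
tcp_pos: [485.3, 52.7, 124.0]
eef_rot: [0.0, 0.706, 0.708, 0.001]
ft_force: [-0.4, -0.3, 0.2]
gripper_width: 0.98
grip_force: 0.0
```

Call:
drive_tool(
  plan=[
    [0,0,0,0,0,0],
    [0,0,0,0,0,0],
    [0,0,0,0,0,0],
    [0,0,0,0,0,0],
    [0,0,0,0,0,0],
    [0,0,0,0,0,0],
    [0,0,0,0,0,0],
    [0,0,0,0,0,0],
  ],
  hand=0.04,
)

```text
clock: 49.9
tcp_pos: [484.2, 52.0, 123.5]
eef_rot: [-0.0, 0.706, 0.708, -0.001]
ft_force: [-3.0, -0.1, 5.3]
gripper_width: 0.709
grip_force: 25.0
```

Call:
drive_tool(
  plan=[
    [0,0,0,0,0,1],
    [0,0,0,0,0,1],
  ],
)

```text
clock: 50.1
tcp_pos: [484.2, 52.0, 123.5]
eef_rot: [-0.0, 0.641, 0.768, -0.001]
ft_force: [-4.6, 0.4, 5.8]
gripper_width: 0.707
grip_force: 25.0
```

```bash
python3 m.py
```

```text
[484.2  52.  123.5] q7 -0.333 yaw 100.3 [-0.237  0.745 -0.205] [-4.6  0.4  5.8] w 0.7074877223524265 tau7 -0.42313646525144577
```

Loaded again straight away. 163° more.

Call:
drive_tool(
  plan=[
    [0,0,0,0,0,1],
    [0,0,0,0,0,1],
    [0,0,0,0,0,1],
    [0,0,0,0,0,1],
    [0,0,0,0,0,1],
    [0,0,0,0,0,1],
    [0,0,0,0,0,1],
    [0,0,0,0,0,1],
    [0,0,0,0,0,1],
    [0,0,0,0,0,1],
    [0,0,0,0,0,1],
    [0,0,0,0,0,1],
  ],
)

```text
clock: 51.3
tcp_pos: [484.0, 51.9, 123.5]
eef_rot: [-0.001, 0.171, 0.985, -0.001]
ft_force: [-4.0, -0.6, 6.6]
gripper_width: 0.704
grip_force: 25.0
```

Call:
drive_tool(
  plan=[
    [0,0,0,0,0,1],
    [0,0,0,0,0,1],
    [0,0,0,0,0,1],
    [0,0,0,0,0,1],
    [0,0,0,0,0,1],
    [0,0,0,0,0,1],
    [0,0,0,0,0,1],
    [0,0,0,0,0,1],
    [0,0,0,0,0,1],
    [0,0,0,0,0,1],
    [0,0,0,0,0,1],
    [0,0,0,0,0,1],
  ],
)

```text
clock: 52.5
tcp_pos: [484.0, 51.7, 123.5]
eef_rot: [-0.001, -0.344, 0.939, -0.0]
ft_force: [-4.3, -2.2, 6.7]
gripper_width: 0.704
grip_force: 25.0
```

Call:
drive_tool(
  plan=[
    [0,0,0,0,0,1],
    [0,0,0,0,0,1],
    [0,0,0,0,0,1],
    [0,0,0,0,0,1],
    [0,0,0,0,0,1],
    [0,0,0,0,0,1],
    [0,0,0,0,0,1],
    [0,0,0,0,0,1],
    [0,0,0,0,0,0.5],
    [0,0,0,0,0,0],
    [0,0,0,0,0,0],
  ],
)

```text
clock: 53.6
tcp_pos: [484.2, 51.6, 123.5]
eef_rot: [-0.001, -0.66, 0.751, -0.0]
ft_force: [-4.2, -1.5, 7.7]
gripper_width: 0.704
grip_force: 25.0
```

```bash
python3 m.py
```

```text
[484.2  51.6 123.5] q7 2.09 yaw 262.6 [-0.362  0.84  -0.032] [-4.2 -1.5  7.7] w 0.7042903844418711 tau7 0.05188223789446056
```

Call:
drive_tool(
  plan=[
    [0,0,0,0,0,0],
    [0,0,0,0,0,0],
    [0,0,0,0,0,0],
    [0,0,0,0,0,0],
    [0,0,0,0,0,0],
    [0,0,0,0,0,0],
    [0,0,0.04,0,0,0],
    [0,0,0.05,0,0,0],
    [0,0,0.025,0,0,-1],
    [0,0,0,0,0,-1],
    [0,0,0,0,0,-1],
    [0,0,0,0,0,-1],
  ],
  hand=0.085,
)

```text
clock: 54.8
tcp_pos: [484.7, 52.1, 238.6]
eef_rot: [0.0, -0.518, 0.855, -0.0]
ft_force: [-1.1, -1.5, 0.2]
gripper_width: 0.977
grip_force: 0.0
```

Call:
drive_tool(
  plan=[
    [0,0,0,0,0,-1],
    [0,0,0,0,0,-1],
    [0,0,0,0,0,-1],
    [0,0,0,0,0,-1],
    [0,0,0,0,0,-1],
    [0,0,0,0,0,-1],
    [0,0,0,0,0,-1],
    [0,0,0,0,0,-1],
    [0,0,0,0,0,-1],
    [0,0,0,0,0,-1],
    [0,0,0,0,0,-1],
    [0,0,0,0,0,-1],
  ],
)

```text
clock: 56.0
tcp_pos: [484.5, 52.3, 238.2]
eef_rot: [0.0, -0.021, 1.0, 0.0]
ft_force: [-0.2, 0.2, 0.3]
gripper_width: 0.977
grip_force: 0.0
```

Call:
drive_tool(
  plan=[
    [0,0,0,0,0,-1],
    [0,0,0,0,0,-1],
    [0,0,0,0,0,-1],
    [0,0,0,0,0,-1],
    [0,0,0,0,0,-1],
    [0,0,0,0,0,-1],
    [0,0,0,0,0,-1],
    [0,0,0,0,0,-1],
    [0,0,0,0,0,-1],
    [0,0,0,0,0,-1],
    [0,0,0,0,0,-1],
    [0,-0.025,0,0,0,-1],
  ],
)

```text
clock: 57.2
tcp_pos: [484.5, 30.5, 238.6]
eef_rot: [-0.0, 0.479, 0.878, 0.001]
ft_force: [0.0, -0.8, -0.3]
gripper_width: 0.979
grip_force: 0.0
```

Call:
drive_tool(
  plan=[
    [0,0,0,0,0,-1],
    [0,0,0,0,0,-1],
    [0,0,0,0,0,-1],
    [0,0,0,0,0,-1],
    [0,0,0,0,0,-1],
    [0,0,0,0,0,-1],
    [0,0,0,0,0,-0.5],
    [0,0,0,0,0,0],
    [0,0,0,0,0,0],
    [0,0,0,0,0,0],
  ],
)

```text
clock: 58.2
tcp_pos: [484.6, 27.2, 238.2]
eef_rot: [-0.0, 0.706, 0.708, 0.0]
ft_force: [-0.0, 0.4, -0.2]
gripper_width: 0.981
grip_force: 0.0
```

```bash
python3 w.py w12 | tee o; set -- $(grep red o | tr -d '[]' ); python3 mk.py w12 $(( $2 + $4/2 )) $(( $3 + $5/2 )); python3 - <<'E'
from h import *
im,P=shot("scene"); cv2.imwrite("pics/fin.png",cv2.resize(im[120:300,200:440],(800,600),interpolation=cv2.INTER_CUBIC))
E
```

```text
58.2 [484.6  27.2 238.2] [ 0.49  0.21 -0.72  1.92  0.16  1.07 -0.29]
red [ 243  147   70   70 2477] [277.74767864 180.7977392 ]
wheel c [484.2  52.8 141. ]
wheel_mark 0.69 [244. 146.  70.  71.] [485.2  53.2 141. ]
stem_top 0.47 [274. 178.   9.  18.] [484.2  51.  155. ]
w12 [ 0  0  0  0  0  0  0  0  0  0  0  0  0  0  0  0  0  0  0  0  0  0  0  0
  0  0  8 34  6  0  0  0  0  0  0  0]
```

View pics/fin.png

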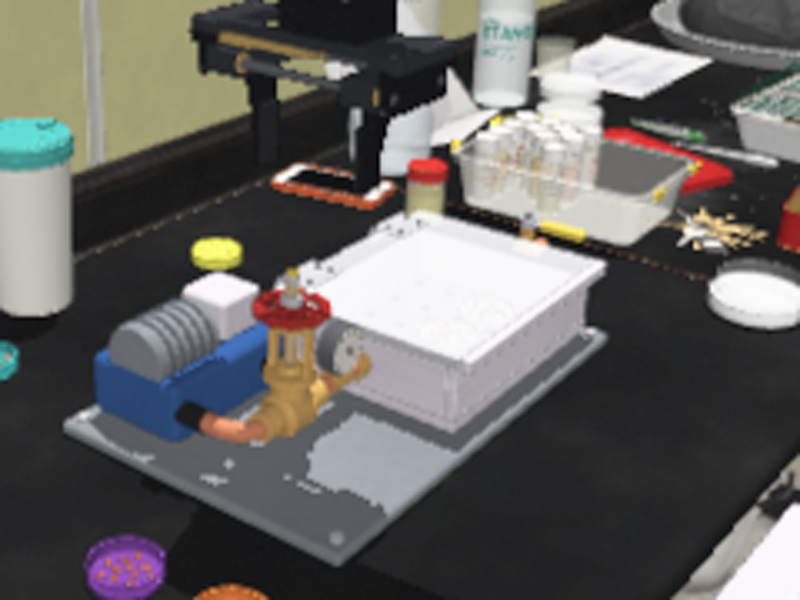

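The mark is at 275°, so the wheel turned about 442° in total. Less 82° of slack, that is 360° of screw. The final picture shows the lid lying shut at (480,280), the lever crosswise at (560,232) and the stem raised at (292,280). Handing in.

```bash
python3 -c "
from cell import bot
print(bot.finish_job())"
```

```text
the job is handed in; nothing more can be done
None
```

The job is handed in, at about 58 s of the 210 s: three dishes (straw-yellow, dark brown, reddish) are on the chamber floor, lid and vent lever are shut, and the valve is open one screw turn (about 360° counted after 82° of slack). No verdict came back.

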